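Pack the tin stack and close the box

TASK

Pack the tins into the open white box as one stack standing in the middle of its floor: first the large tin, then the medium-width tin centred on it, then the small tin centred on top; of the two tins of medium width take the low one, because with the tall one the lid would not close. Then put the wooden lid on the box so that it sits fully down all round. Leave the tall tin, the salt shaker and the jar standing where they are.

Things in the scene. Friction and masses are not known exactly. Their poses are not given: they have to be found in the camera images.
- box: open-topped square white sheet-metal box, fixed to the counter: outside 158 x 158 mm, 82 mm high, walls and floor 4 mm thick (inside 150 x 150 mm, 78 mm deep). Origin: centre of its underside, on the counter; x and y along its sides, z up. Box and lid may swap sides of the counter between starts
- lid: square wooden lid, loose, 250 g, right way up on the counter: step 140 x 140 mm (z 0 to 6 mm, 5 mm clear of the box walls), plate 158 x 158 mm (z 6 to 14), central handle bar 70 mm long in x, 16 wide in y (z 14 to 40). Origin: centre of the underside of the step. Seated, its origin is 76 mm above the box origin, in any quarter turn, if contents stay below that (the right stack ends at 70 mm)
- tin_large: plain round flat-topped aluminium tin with a dark seam line, 66 mm diameter, 24 mm high, the widest tin; loose, about 100 g, standing on the counter at the start. Origin: centre of its underside; z up
- tin_medium: plain round flat-topped aluminium tin with a dark seam line, 52 mm diameter, 22 mm high, the low one of the two tins of medium width; loose, about 70 g, standing on the counter at the start. Origin: centre of its underside; z up
- tin_small: plain round flat-topped aluminium tin with a dark seam line, 38 mm diameter, 20 mm high, the narrowest tin; loose, about 40 g, standing on the counter at the start. Origin: centre of its underside; z up
- tin_tall: plain round flat-topped aluminium tin with a dark seam line, 52 mm diameter, 60 mm high, the tall one of the two tins of medium width; to be left where it stands; loose, about 130 g, standing on the counter at the start. Origin: centre of its underside; z up
- shaker: waisted white ceramic salt shaker, 38 mm across, 58 mm high, loose, among the tins; leave it. Origin: centre of its underside
- jar: small amber glass jar with a black cap, 42 mm across, 62 mm high, loose, just beyond the tins; leave it. Origin: centre of its underside
There are look-alikes about, which are no part of the job. There is more than one size of the lid; the job needs the largest.

How it is judged (in metres and radians):
On the way, in this order (a step that is already met when the one before it is completed fails the run):
1. the large tin stands flat on the box floor, in the middle, let go (z of tin_large in the frame of box between 0 and 0.008 m and horizontal distance between tin_large and box below 0.02 m and angle between tin_large's own z axis and vertical below 0.1 rad and contact force between the fingers and tin_large below 0.2 N), for 0.2 s.
2. the low medium tin lies on the large one, let go (z of tin_large in the frame of box between 0 and 0.008 m and horizontal distance between tin_large and box below 0.02 m and angle between each of tin_large, tin_medium's own z axis and vertical below 0.1 rad and z of tin_medium in the frame of box between 0.024 and 0.032 m and horizontal distance between tin_medium and tin_large below 0.012 m and contact force between the fingers and tin_medium below 0.2 N), for 0.2 s.
3. the small tin lies on the medium one, let go (z of tin_large in the frame of box between 0 and 0.008 m and horizontal distance between tin_large and box below 0.02 m and angle between each of tin_large, tin_medium, tin_small's own z axis and vertical below 0.1 rad and z of tin_medium in the frame of box between 0.024 and 0.032 m and horizontal distance between tin_medium and tin_large below 0.012 m and z of tin_small in the frame of box between 0.046 and 0.054 m and horizontal distance between tin_small and tin_medium below 0.012 m and contact force between the fingers and tin_small below 0.2 N), for 0.2 s.
4. the lid is seated on the box, over the three-tin stack (z of tin_large in the frame of box between 0 and 0.008 m and horizontal distance between tin_large and box below 0.02 m and angle between each of tin_large, tin_medium, tin_small's own z axis and vertical below 0.1 rad and z of tin_medium in the frame of box between 0.024 and 0.032 m and horizontal distance between tin_medium and tin_large below 0.012 m and z of tin_small in the frame of box between 0.046 and 0.054 m and horizontal distance between tin_small and tin_medium below 0.012 m and z of lid in the frame of box between 0.073 and 0.079 m and horizontal distance between lid and box below 0.01 m and angle between lid's own z axis and vertical below 0.04 rad), for 0.2 s.
At the end, for the whole second after the job is handed in: Large tin on the box floor within 20 mm of its middle, low medium tin on it, small tin on that, each within 12 mm of centred, flat and within 4 mm in height; lid seated (3 mm in height, 10 mm across, level); all released, at rest; tall tin, shaker, jar upright within 30 mm of their places (all of step 4 and linear speed of each of tin_large, tin_medium, tin_small, lid below 0.02 m/s and contact force between the fingers and tin_large below 0.2 N and contact force between the fingers and tin_medium below 0.2 N and contact force between the fingers and tin_small below 0.2 N and contact force between the fingers and lid below 0.2 N and distance of each of tin_tall, shaker, jar from where it was at the start of the episode below 0.03 m and angle between each of tin_tall, shaker, jar's own z axis and vertical below 0.2 rad); the robot touches nothing.
It fails at once if the tall tin is knocked over or shifted more than 30 mm (distance of tin_tall from where it was at the start of the episode above 0.03 m or angle between tin_tall's own z axis and vertical above 0.5 rad).
It fails at once if the salt shaker is knocked over or shifted more than 30 mm (distance of shaker from where it was at the start of the episode above 0.03 m or angle between shaker's own z axis and vertical above 0.5 rad).
It fails at once if the jar is knocked over or shifted more than 30 mm (distance of jar from where it was at the start of the episode above 0.03 m or angle between jar's own z axis and vertical above 0.5 rad).
It also fails if it takes over 106 s, if anything falls off the work surface, if the arm or the gripper's body presses on something with over 40 N, if the wrist force passes 120 N, or if a joint passes its speed limit or range.

ROBOT

A 6-joint arm with a two-finger parallel gripper is mounted at the origin on the work surface. World frame = base frame: x ahead of the robot, y to its left, z up, the work surface at z = 0. Lengths are in m, angles in degrees, forces in N, time in s.
With the tool pointing down it reaches from about 0.375 to 0.925 m from the base axis. Payload 5.7 kg.
Tool frame: the origin (TCP) lies at the very end of the fingers, on their centre line; the grasp point (between the pads) lies 19 mm behind it; z points along the fingers, y is the line along which they close (so a half turn about z gives the same grasp; the last joint's range is limited). The gripper opens to 85 mm and grips with 20 to 120 N. Pads are 22 mm wide; open, the fingers measure 114 mm over their backs; the gripper's body (76 mm by 85 mm) begins 54 mm behind the grasp point. The pads swing forward as they close: fully open they stand 13 mm farther back than shut.
Start: joints at [66.343, 20.558, 86.54, -0, 72.909, -6.595], TCP at [0.176, 0.574, 0.231] pointing down, gripper open.
Joint ranges: [-170.27, 170.27], [-57.76, 135], [12.27, 136.19], [-55.21, 235.2], [11.17, 155.16], [-170.74, 170.74]. Speed limits (degrees/s): [136.94, 136.94, 180, 180, 180, 180].

INTERFACE

Orientations are given as a 3x3 rotation matrix whose columns are the frame's x, y, z axes.
In Python, from cell import read_state, viewer, env gives the robot as it stands.
- The arm moves only by the tool carry_out, never from a script. Its argument "increments" is text: rows parted by semicolons, each of 5 numbers parted by spaces: the shift along the world's x, y, z normalised to -1 to 1, where 1 is 0.02 m, then the turn about the world's z normalised to -1 to 1, where 1 is 6 degrees, then the opening, from 0 (shut) to 1 (fully open). In form: dx dy dz twist grip; .... A call has 1 to 5 rows; each row shifts and turns the commanded pose from where the row before left it; what a row does not reach is not made up. A row lasts 1/12 s, in which the tool goes at most 41.7 mm and 7.16 degrees, less where a joint would pass 70% of its speed; a pose out of reach is approached as far as the arm can. A call with a number of a shift or a turn outside -1 to 1 is refused whole. A call with a gripper value outside its range is refused whole. The fingers move at their own pace and stop on an object; "force" is the grip in N (left out, the last holds). Time passes only in rows, so rows that do not move let the fingers close. It gives the time, the measured TCP pose, the force, the opening and the grip force at its end, in the units of the state.
- read_state(): the state, without advancing time (a new reading comes with each control period).
- viewer.grab_frame(name): name is "side" or "top"; returns a dict with "pixels" (384x512x3 uint8, red, green, blue), "z_map" (384x512 float32, m along the optical axis (not along the pixel's ray), 0 where there is no reading), "fx", "fy", "cx", "cy" (pixels), "k1" (the pictures are not rectified: a ray, as slopes to the right and down, at radius r is drawn at 1 + k1 r^2 times it, then the intrinsics apply), "world_to_cam" (4x4, takes a point from world to camera coordinates). Camera axes: x right, y down, z forward; pixel columns grow to the right and rows downward; lengths in m; the calibration is good to about 2 mm. A picture is of the moment at which its call begins.
- env.sign_off(): hands the job in; it is judged then, once.
Trained networks look in a picture, given as the dict that the camera call returned (one of the last four; its "shot" number tells which), for a name from the list of things; names that differ only in an ending like _2 or _b are one class to them, and where a whole thing is asked for, a point or a joint stands for the part that bears it (a point fixed in the world has none). Each returns a list of dicts, best first, with "confidence" (0 to 1); they miss things now and then, are a little off and sometimes report something else, mostly with a low value. They report only what shows in the picture. A call takes as long as a camera call. They do not tell look-alikes from the thing itself.
- viewer.spot_in(thing, picture): "xy" ([column, row] in pixels, amid what is visible of it).
- viewer.cut_out(thing, picture): "pixels" (384x512 bool, what is visible of it) and "xy" ([column, row] in pixels, amid what is visible of it).
- viewer.landmark_of(thing, picture): "xy" ([column, row] in pixels: a listed point, or the origin of a listed thing).
The state is a dict: "t": time; "joints": joint angles; "qvel": joint speeds; "tau": joint torques, N m; "eef_pos": TCP position; "eef_rot": TCP orientation; "force": force on the tool from outside, world axes, zero at the start; "moment": the same for the moment, N m; "width": opening from 0.0 (shut) to 1.0 (fully open); "grip_force": force on a finger pad.
Only numpy, scipy, OpenCV 4.12 (cv2) and the standard library are available. Lean on these libraries where they do the work, as an engineer would, in place of code of your own. Each camera call takes 0.05 s, during which the arm holds its last target. There are 200 camera calls.

## Working session

There is one attempt and no reset: what is moved stays moved. The work goes in short steps, Python scripts to look and compute and a tool call to move; the robot and the scene stay as the last step left them, time stands still between calls to the robot, and variables do not carry over. Pictures are saved under pics/ and viewed, at most 14 in all, crops included, and the job is handed in when it is done.

Besides the shell and the picture viewer there is one more tool, called after "Call:" by a JSON object that holds its "api" and its "payload", one argument or row to a line. carry_out: Moves the arm, as the interface text tells. Its arguments: {"type":"object","properties":{"increments":{"type":"string"},"force":{"type":"number"}},"required":["increments"]}

```bash
mkdir -p pics
cat > h.py <<'E'
import numpy as np, cv2
from cell import read_state, viewer, env
def world(f):
    """per-pixel world coordinates (384x512x3), nan where no depth"""
    h,w=f["z_map"].shape
    u,v=np.meshgrid(np.arange(w),np.arange(h))
    K=np.array([[f["fx"],0,f["cx"]],[0,f["fy"],f["cy"]],[0,0,1.]])
    n=cv2.undistortPoints(np.stack([u,v],-1).reshape(-1,1,2).astype(float),K,np.array([f["k1"],0,0,0.])).reshape(h,w,2)
    z=np.where(f["z_map"]>0,f["z_map"],np.nan)
    p=np.dstack([n[...,0]*z,n[...,1]*z,z])
    M=np.linalg.inv(f["world_to_cam"])
    return p@M[:3,:3].T+M[:3,3]
def save(f,name,crop=None,s=1):
    im=f["pixels"][...,::-1]
    if crop: im=im[crop[1]:crop[3],crop[0]:crop[2]]
    cv2.imwrite("pics/"+name,cv2.resize(im,None,fx=s,fy=s,interpolation=cv2.INTER_CUBIC))
E
python3 - <<'E'
from h import *
for n in("top","side"):
    f=viewer.grab_frame(n); save(f,n+"0.png",s=1.5); W=world(f)
    print(n,np.linalg.inv(f["world_to_cam"])[:3,3].round(3))
    for t in "box lid tin_large tin_medium tin_small tin_tall shaker jar".split():
        for d in viewer.cut_out(t,f)[:4]:
            m=d["pixels"]; P=W[m]; P=P[~np.isnan(P[:,0])]
            if len(P)<5: print(t,"few");continue
            zt=np.percentile(P[:,2],95); T=P[P[:,2]>zt-.006]
            lo,hi=np.percentile(T,2,0),np.percentile(T,98,0)
            print(t,round(d["confidence"],2),np.round(d["xy"]),"ztop %.3f"%zt,"mid",((lo+hi)/2)[:2].round(4),"size",(hi-lo)[:2].round(3))
E
```

```text
top [ 0.408 -0.121  1.598]
box 0.77 [115. 184.] ztop 0.082 mid [0.5597 0.323 ] size [0.191 0.188]
lid 0.97 [380. 253.] ztop 0.026 mid [ 0.3469 -0.5751] size [0.059 0.048]
lid 0.92 [311. 266.] ztop 0.022 mid [ 0.3019 -0.3279] size [0.13  0.125]
lid 0.68 [305. 200.] ztop 0.028 mid [ 0.5231 -0.3059] size [0.127 0.091]
tin_large 0.85 [189. 221.] ztop 0.030 mid [0.4527 0.0712] size [0.054 0.054]
tin_medium 0.5 [304. 199.] ztop 0.031 mid [ 0.5263 -0.3188] size [0.065 0.026]
tin_medium 0.44 [245. 222.] ztop 0.029 mid [ 0.4348 -0.1112] size [0.044 0.042]
tin_small 0.58 [187. 158.] ztop 0.027 mid [0.6592 0.0954] size [0.028 0.025]
tin_tall 0.61 [244. 158.] ztop 0.066 mid [ 0.6517 -0.1054] size [0.041 0.044]
shaker 0.54 [211. 191.] ztop 0.060 mid [0.5495 0.0052] size [0.02  0.013]
jar 0.62 [217. 128.] ztop 0.065 mid [ 0.769  -0.0053] size [0.032 0.03 ]
side [-0.063 -0.73   0.596]
box 0.72 [182. 137.] ztop 0.081 mid [0.5552 0.3231] size [0.195 0.197]
lid 0.96 [252. 278.] ztop 0.029 mid [ 0.3003 -0.3319] size [0.027 0.052]
lid 0.69 [311. 233.] ztop 0.035 mid [ 0.5243 -0.3222] size [0.069 0.026]
lid 0.63 [368. 344.] ztop 0.029 mid [ 0.3493 -0.5831] size [0.054 0.016]
tin_large 0.77 [202. 178.] ztop 0.026 mid [0.4491 0.0688] size [0.057 0.06 ]
tin_medium 0.52 [235. 210.] ztop 0.024 mid [ 0.4331 -0.1148] size [0.048 0.048]
tin_tall 0.86 [287. 178.] ztop 0.061 mid [ 0.6479 -0.1116] size [0.044 0.041]
shaker 0.66 [239. 173.] ztop 0.057 mid [ 5.475e-01 -3.000e-04] size [0.022 0.018]
shaker 0.41 [287. 154.] ztop 0.062 mid [ 0.7639 -0.0091] size [0.029 0.033]
jar 0.6 [292. 154.] ztop 0.063 mid [ 0.7655 -0.0081] size [0.032 0.037]
```

View pics/top0.png

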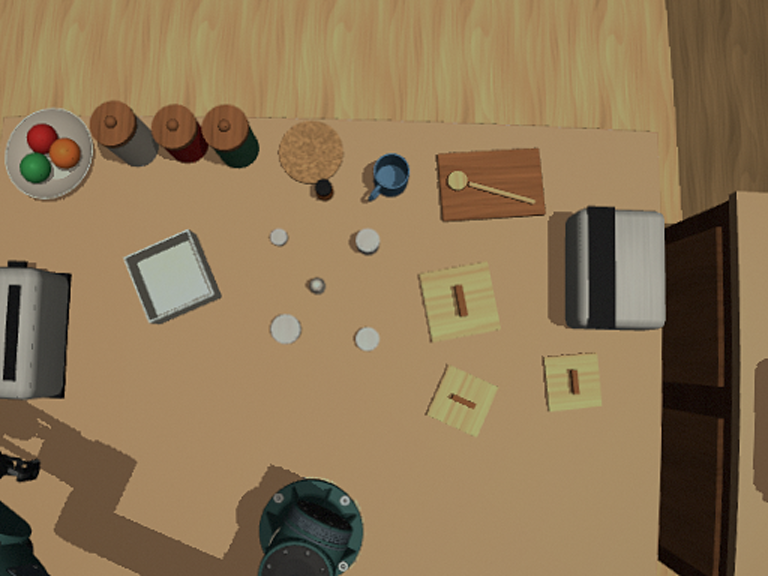

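View pics/side0.png

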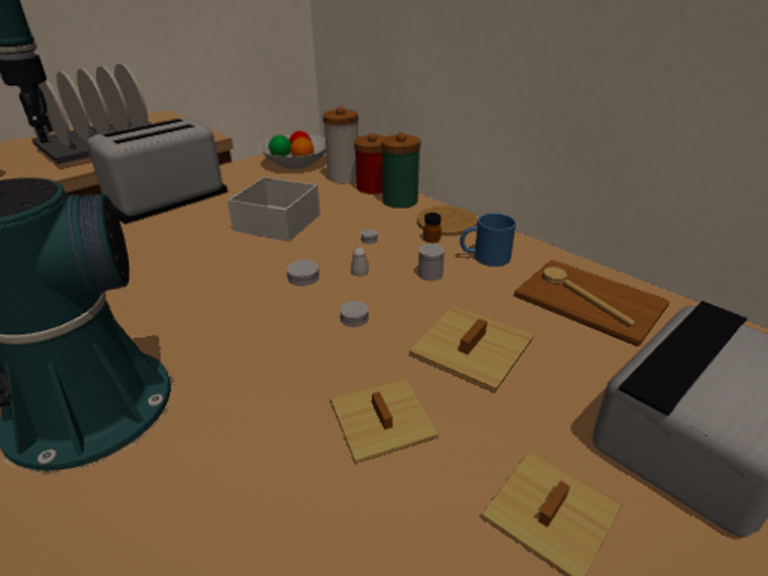

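Top view (native px): box at (115,184), robot base at the bottom. Tins are at (189,221) wide, (245,222) low medium, (187,158) small and (244,158) tall, with the shaker at (211,191) and the jar at (217,128). There are three lid candidates: A (306,200), B (308,266) and C (381,253). A looks largest, so I'm measuring all three and cropping to confirm.

```bash
cat >> h.py <<'E'
def on_plane(f,uv,z):
    K=np.array([[f["fx"],0,f["cx"]],[0,f["fy"],f["cy"]],[0,0,1.]])
    n=cv2.undistortPoints(np.asarray(uv,float).reshape(-1,1,2),K,np.array([f["k1"],0,0,0.])).reshape(-1,2)
    M=np.linalg.inv(f["world_to_cam"]); d=np.c_[n,np.ones(len(n))]@M[:3,:3].T
    return (M[:3,3]+d*((z-M[2,3])/d[:,2])[:,None])[:,:2]
def fit(f,mask,z,W,zmin):
    m=mask&(np.nan_to_num(W[...,2])>zmin)
    v,u=np.nonzero(m); P=on_plane(f,np.c_[u,v],z)
    (c,s,a)=cv2.minAreaRect((P*1000).astype(np.float32))
    return P.mean(0).round(4),np.round(c,1),np.round(s,0),round(a%90,1),len(P)
E
python3 - <<'E'
from h import *
H=dict(tin_large=.024,tin_medium=.022,tin_small=.02,tin_tall=.06,box=.082,lid=.014)
for n in("top","side"):
    f=viewer.grab_frame(n); W=world(f)
    if n=="top": save(f,"lids.png",(265,160,420,300),4)
    g=W[...,2][np.isfinite(W[...,2])]; print(n,"counter z",np.median(g).round(4))
    for t,h in H.items():
        for d in viewer.cut_out(t,f)[:4]:
            for zm in ([h*.5] if t!="lid" else [-1]):
                try: print(t,round(d["confidence"],2),np.round(d["xy"]),*fit(f,d["pixels"],h,W,zm))
                except Exception as e: print(t,e)
s=read_state(); print(np.round(s["eef_rot"],3),np.round(s["eef_pos"],4),s["width"],s["t"],s["joints"])
E
```

```text
top counter z -0.0008
tin_large 0.56 [189. 217.] [0.4519 0.0717] [452.6  71.7] [62. 57.] 47.1 267
tin_medium 0.64 [244. 227.] [ 0.4348 -0.1114] [ 434.8 -112. ] [47. 50.] 1.7 183
tin_small 0.6 [183. 159.] [0.6602 0.0945] [659.9  94.3] [35. 34.] 2.4 102
tin_small 0.45 [115. 183.] [0.5626 0.3418] [563.2 337.8] [175. 173.] 25.1 1004
tin_tall 0.67 [246. 157.] [ 0.6498 -0.1059] [ 648.9 -105.8] [54. 43.] 1.7 194
box 0.82 [115. 184.] [0.5601 0.329 ] [557.8 324. ] [165. 165.] 24.5 658
lid 0.93 [306. 199.] [ 0.5261 -0.3167] [ 527.3 -318.9] [156. 162.] 12.7 2073
lid 0.92 [310. 264.] [ 0.3034 -0.3288] [ 303.6 -329.7] [128. 124.] 66.8 1351
lid 0.75 [380. 256.] [ 0.3519 -0.5805] [ 351.8 -582.1] [125. 129.] 6.6 1326
side counter z 0.0025
tin_large 0.66 [201. 180.] [0.4464 0.0627] [447.2  63.1] [84. 65.] 62.6 252
tin_medium 0.75 [235. 210.] [ 0.4299 -0.1197] [ 430.8 -119.2] [61. 51.] 45.9 218
tin_medium 0.59 [187. 137.] [0.5833 0.3751] [590.4 385.4] [306. 259.] 25.6 1774
tin_tall 0.7 [289. 177.] [ 0.6317 -0.1255] [ 631.  -124.7] [97. 49.] 41.3 241
box 0.79 [183. 136.] [0.529  0.2839] [535.1 290. ] [226. 205.] 24.7 1149
lid 0.97 [313. 233.] [ 0.5159 -0.3263] [ 521.  -321.8] [169. 161.] 11.7 2581
lid 0.91 [368. 345.] [ 0.3427 -0.5865] [ 345.8 -583.1] [128. 125.] 5.7 4374
lid 0.57 [252. 279.] [ 0.2959 -0.3372] [ 299.8 -334.3] [129. 125.] 67.5 2531
[[-0.956  0.293 -0.   ]
 [ 0.293  0.956 -0.   ]
 [ 0.    -0.    -1.   ]] [0.176  0.5736 0.2312] 1.0008256518214669 1.6 [ 6.63432355e+01  2.05594081e+01  8.65396037e+01  9.89417942e-04
  7.29079255e+01 -6.59489236e+00]
```

View pics/lids.png

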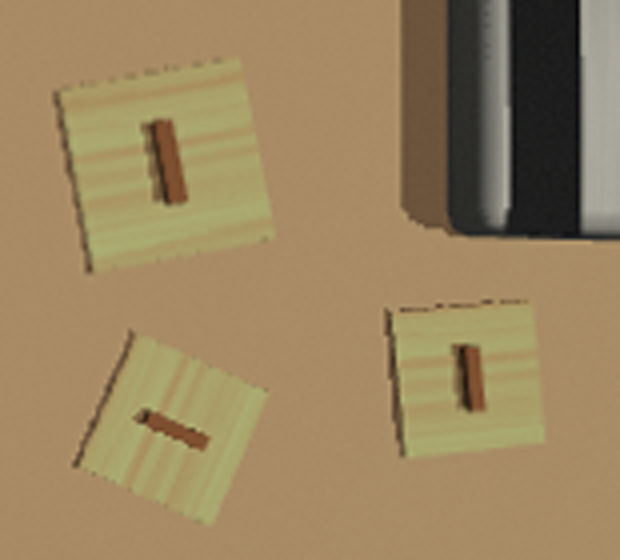

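Lid A measures about 158 mm against about 126 mm for B and C, so A is the lid to use. It sits at (0.527,-0.319), yaw about 12°. Now moving to the large tin.

Call:
{"api": "carry_out", "payload": {
  "increments": "0.55 -1 -0.2 -1 1;0.55 -1 -0.2 -1 1;0.55 -1 -0.2 -1 1;0.55 -1 -0.2 -1 1;0.55 -1 -0.2 -1 1",
  "force": 40
}}

```text
t: 2.02
eef_pos: [0.2314, 0.4727, 0.2112]
eef_rot: [[-0.678, 0.735, 0.0], [0.735, 0.678, 0.0], [0.0, 0.0, -1.0]]
force: [0.2, -0.6, -0.2]
width: 0.993
grip_force: 0.0
```

Call:
{"api": "carry_out", "payload": {
  "increments": "0.55 -1 -0.2 -1 1;0.55 -1 -0.2 -1 1;0.55 -1 -0.2 -1 1;0.55 -1 -0.2 0 1;0.55 -1 -0.2 0 1"
}}

```text
t: 2.43
eef_pos: [0.2865, 0.3726, 0.1913]
eef_rot: [[-0.421, 0.907, 0.0], [0.907, 0.421, 0.0], [0.0, 0.0, -1.0]]
force: [0.1, 0.1, 0.5]
width: 0.998
grip_force: 0.0
```

Call:
{"api": "carry_out", "payload": {
  "increments": "0.55 -1 -0.3 0 1;0.55 -1 -0.3 0 1;0.55 -1 -0.3 0 1;0.55 -1 -0.3 0 1;0.55 -1 -0.3 0 1"
}}

```text
t: 2.85
eef_pos: [0.3416, 0.2727, 0.1612]
eef_rot: [[-0.422, 0.907, 0.0], [0.907, 0.422, 0.0], [0.0, 0.001, -1.0]]
force: [0.5, -0.2, 0.0]
width: 1.0
grip_force: 0.0
```

Call:
{"api": "carry_out", "payload": {
  "increments": "0.55 -1 -0.3 0 1;0.55 -1 -0.3 0 1;0.55 -1 -0.3 0 1;0.55 -1 -0.3 0 1;0.55 -1 -0.3 0 1"
}}

```text
t: 3.27
eef_pos: [0.3967, 0.1726, 0.1312]
eef_rot: [[-0.422, 0.907, 0.001], [0.907, 0.422, 0.0], [-0.0, 0.001, -1.0]]
force: [0.7, 0.1, 0.5]
width: 1.001
grip_force: 0.0
```

Call:
{"api": "carry_out", "payload": {
  "increments": "0.55 -1 -0.3 0 1;0.55 -1 -0.3 0 1;0.55 -1 -0.3 0 1;0.55 -1 -0.3 0 1;0.55 -1.1 -0.3 0 1"
}}

```text
out of range; nothing moved
```

Call:
{"api": "carry_out", "payload": {
  "increments": "0.5 -1 -0.3 0 1;0.55 -1 -0.3 0 1;0.55 -1 -0.3 0 1;0.55 -1 -0.3 0 1;0.55 -1 -0.3 0 1"
}}

```text
t: 3.68
eef_pos: [0.4508, 0.0725, 0.1012]
eef_rot: [[-0.422, 0.907, 0.001], [0.907, 0.422, -0.0], [-0.0, 0.0, -1.0]]
force: [0.6, 0.8, 1.1]
width: 1.002
grip_force: 0.0
```

Call:
{"api": "carry_out", "payload": {
  "increments": "0 -0.1 -0.9 0 1;0 0 -0.9 0 1;0 0 -0.9 0 1;0 0 -0.6 0 1;0 0 0 0 1"
}}

```text
t: 4.1
eef_pos: [0.4487, 0.0714, 0.0335]
eef_rot: [[-0.421, 0.907, -0.004], [0.907, 0.421, -0.0], [0.001, -0.003, -1.0]]
force: [-1.3, -0.5, 0.4]
width: 0.999
grip_force: 0.0
```

Run:
```python
from h import *
f=viewer.grab_frame("side"); save(f,"g1.png",(130,90,290,230),4)
f=viewer.grab_frame("top"); W=world(f)
d=viewer.cut_out("box",f)[0]; print(*fit(f,d["pixels"],.082,W,.072))
m=d["pixels"]&(np.nan_to_num(W[...,2])<.02); v,u=np.nonzero(m)
P=on_plane(f,np.c_[u,v],.004); print(cv2.minAreaRect((P*1000).astype(np.float32)))
```

```text
[0.5601 0.3318] [558.  327.7] [162. 162.] 24.6 338
((562.7928466796875, 343.263671875), (182.32679748535156, 180.7474822998047), 25.601442337036133)
```

View pics/g1.png

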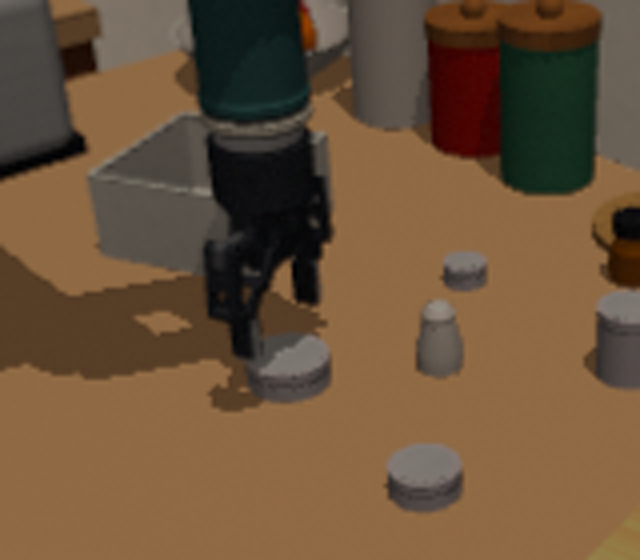

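Side crop: the open fingers are still above the large tin, left tip near (245,350) and right tip near (308,300). They may be a few mm off, so I'm checking by projection.

```bash
cat >> h.py <<'E'
def proj(f,P):
    P=np.atleast_2d(P); C=np.c_[P,np.ones(len(P))]@f["world_to_cam"].T
    n=C[:,:2]/C[:,2:3]; n=n*(1+f["k1"]*(n**2).sum(1,keepdims=True))
    return n*[f["fx"],f["fy"]]+[f["cx"],f["cy"]]
E
python3 - <<'E'
from h import *
s=read_state(); p=np.array(s["eef_pos"]); y=np.array(s["eef_rot"])[:,1]; print(p.round(4))
f=viewer.grab_frame("side")
tips=[p+y*.0425+[0,0,.013],p-y*.0425+[0,0,.013],p+[0,0,.013]]
print("tips crop px",((proj(f,tips)-[130,90])*4).round(0))
a=np.linspace(0,2*np.pi,13)[:-1]
for z in(.024,0):
  q=(proj(f,np.c_[.451+.033*np.cos(a),.070+.033*np.sin(a),a*0+z])-[130,90])*4
  print("tin z",z,"u",q[:,0].min().round(),q[:,0].max().round(),"v",q[:,1].min().round(),q[:,1].max().round())
W=world(f)
for t in("tin_large","tin_medium","tin_small"):
  for d in viewer.cut_out(t,f)[:1]:
    h=dict(tin_large=.024,tin_medium=.022,tin_small=.02)[t]
    P=W[d["pixels"]];P=P[P[:,2]>h-.003]; print(t,d["confidence"],len(P),cv2.minAreaRect((P[:,:2]*1000).astype(np.float32)))
E
```

```text
[0.4505 0.0716 0.0357]
tips crop px [[307. 301.]
 [253. 353.]
 [281. 326.]]
tin z 0.024 u 243.0 328.0 v 333.0 376.0
tin z 0 u 247.0 330.0 v 358.0 402.0
tin_large 0.63 185 ((446.2600402832031, 69.92915344238281), (63.87620544433594, 74.7964859008789), 80.18450927734375)
```

Call:
{"api": "carry_out", "payload": {
  "increments": "0 -0.05 -0.7 0 1;0 0 -0.7 0 1;0 0 -0.4 0 1;0 0 -0.2 0 1;0 0 0 0 1"
}}

```text
t: 4.87
eef_pos: [0.4497, 0.0706, -0.0052]
eef_rot: [[-0.422, 0.907, -0.001], [0.907, 0.422, -0.0], [0.0, -0.001, -1.0]]
force: [-0.2, -0.2, -0.1]
width: 1.003
grip_force: 0.0
```

Call:
{"api": "carry_out", "payload": {
  "increments": "0 0 0 0 0.6;0 0 0 0 0.5;0 0 0 0 0.4;0 0 0 0 0.4;0 0 0 0 0.4",
  "force": 40
}}

```text
t: 5.28
eef_pos: [0.4505, 0.0706, -0.004]
eef_rot: [[-0.422, 0.907, 0.001], [0.907, 0.422, -0.0], [-0.0, 0.001, -1.0]]
force: [0.2, -0.7, 7.4]
width: 0.758
grip_force: 43.9
```

Call:
{"api": "carry_out", "payload": {
  "increments": "0 0 0.6 0 0.4;0 0 1 0 0.4;0 0 1 0 0.4;0 0 1 0 0.4;0 0 1 0 0.4"
}}

```text
t: 5.7
eef_pos: [0.4497, 0.0706, 0.0883]
eef_rot: [[-0.422, 0.907, -0.0], [0.907, 0.422, -0.0], [0.0, -0.0, -1.0]]
force: [-0.0, -0.0, -1.1]
width: 0.754
grip_force: 45.0
```

```bash
cat >> h.py <<'E'
from scipy.optimize import minimize
def sq(s,z): return np.array([[a*s/2,b*s/2,z] for a in(-1,1) for b in(-1,1)])
def cyl(d,h): a=np.linspace(0,6.283,25)[:-1]; return np.vstack([np.c_[d/2*np.cos(a),d/2*np.sin(a),a*0+z] for z in(0,h)])
SH=dict(box=np.vstack([sq(.158,0),sq(.158,.082)]),lid=np.vstack([sq(.158,.006),sq(.158,.014)]),tin_large=cyl(.066,.024),tin_medium=cyl(.052,.022),tin_small=cyl(.038,.020))
def sil(f,t,x,y,a):
    c,s=np.cos(a),np.sin(a); P=SH[t]@np.array([[c,s,0],[-s,c,0],[0,0,1]])+[x,y,0]
    im=np.zeros((384*4,512*4),np.uint8); q=proj(f,P)*4+1.5
    cv2.fillConvexPoly(im,cv2.convexHull(q.round().astype(np.int32)),1); return cv2.resize(im*255,(512,384),interpolation=cv2.INTER_AREA)/255.
def refine(f,t,mask,p):
    def cost(d):
        i=sil(f,t,p[0]+d[0]/1000,p[1]+d[1]/1000,p[2]+d[2]/50); return np.abs(i-mask).sum()/mask.sum()
    r=minimize(cost,[0,0,0],method="Nelder-Mead",options=dict(initial_simplex=[[-5,-5,-2],[6,-3,1],[-2,6,2],[2,2,-3]],xatol=.1,fatol=1e-4))
    return (p[0]+r.x[0]/1000).round(4),(p[1]+r.x[1]/1000).round(4),np.degrees(p[2]+r.x[2]/50).round(1),round(r.fun,3)
E
python3 - <<'E'
from h import *
G=dict(box=(.558,.326,.43),lid=(.527,-.319,.215),tin_medium=(.434,-.113,0),tin_small=(.659,.0945,0))
for n in("top","side"):
  f=viewer.grab_frame(n)
  for t,g in G.items():
    best=[d for d in viewer.cut_out(t,f) if np.linalg.norm(d["xy"]-proj(f,[g[0],g[1],.02])[0])<20]
    if best: print(n,t,refine(f,t,best[0]["pixels"],g))
E
```

```text
top box (np.float64(0.5594), np.float64(0.3281), np.float64(26.9), np.float64(0.068))
top lid (np.float64(0.5272), np.float64(-0.3184), np.float64(12.0), np.float64(0.033))
top tin_medium (np.float64(0.4341), np.float64(-0.1118), np.float64(0.6), np.float64(0.091))
top tin_small (np.float64(0.6608), np.float64(0.0951), np.float64(-2.0), np.float64(0.135))
side box (np.float64(0.5589), np.float64(0.3285), np.float64(26.4), np.float64(0.945))
side lid (np.float64(0.5252), np.float64(-0.3195), np.float64(12.5), np.float64(0.024))
side tin_medium (np.float64(0.4347), np.float64(-0.1141), np.float64(-2.6), np.float64(0.047))
side tin_small (np.float64(0.6607), np.float64(0.095), np.float64(-3.7), np.float64(0.22))
```

Call:
{"api": "carry_out", "payload": {
  "increments": "0.42 0.98 1 0 0.4;0.42 0.98 1 0 0.4;0.42 0.98 0.5 0 0.4;0.42 0.98 0 0 0.4;0.42 0.98 0 0 0.4"
}}

```text
t: 6.62
eef_pos: [0.4928, 0.1696, 0.1376]
eef_rot: [[-0.422, 0.907, 0.001], [0.907, 0.422, 0.0], [-0.0, 0.001, -1.0]]
force: [0.1, 0.5, -2.2]
width: 0.757
grip_force: 45.1
```

Call:
{"api": "carry_out", "payload": {
  "increments": "0.42 0.98 0 0 0.4;0.42 0.98 0 0 0.4;0.42 0.98 0 0 0.4;0.42 0.98 0 0 0.4;0.42 0.98 0 0 0.4"
}}

```text
t: 7.03
eef_pos: [0.5339, 0.2674, 0.1363]
eef_rot: [[-0.422, 0.907, -0.002], [0.907, 0.422, -0.001], [0.0, -0.002, -1.0]]
force: [-0.1, 0.4, -1.3]
width: 0.759
grip_force: 45.1
```

Call:
{"api": "carry_out", "payload": {
  "increments": "0.42 0.98 0 0 0.4;0.42 0.98 0 0 0.4;0.42 0.98 0 0 0.4;0 0 0 0 0.4;0 0 0 0 0.4"
}}

```text
t: 7.45
eef_pos: [0.559, 0.326, 0.1361]
eef_rot: [[-0.423, 0.906, -0.001], [0.906, 0.423, -0.001], [-0.0, -0.002, -1.0]]
force: [-1.2, -0.2, -1.9]
width: 0.759
grip_force: 45.2
```

Run:
```python
from h import *
f=viewer.grab_frame("side"); save(f,"b1.png",(130,70,250,170),5)
W=world(f); s=read_state(); print(np.round(s["eef_pos"],4))
for d in viewer.cut_out("box",f)[:1]: print(refine(f,"box",d["pixels"],(.559,.328,.44)))
for c in((.559,.328),(.556,.324)):
  print(c,((proj(f,sq(.158,.082)@np.array([[.906,.423,0],[-.423,.906,0],[0,0,1]])+[*c,0])-[130,70])*5).round(0).tolist())
```

```text
[0.5585 0.3251 0.1361]
(np.float64(0.5586), np.float64(0.3291), np.float64(26.7), np.float64(0.029))
(0.559, 0.328) [[300.0, 349.0], [107.0, 316.0], [408.0, 265.0], [228.0, 237.0]]
(0.556, 0.324) [[300.0, 352.0], [106.0, 319.0], [408.0, 267.0], [227.0, 240.0]]
```

View pics/b1.png

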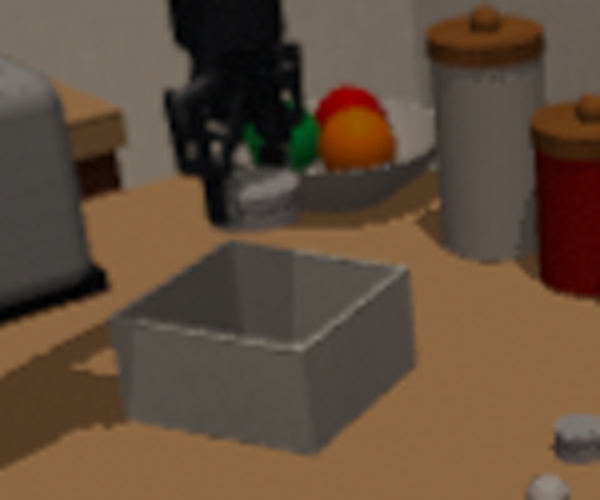

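Side crop: the tin is held above the box, whose rim corners are at (300,350), (112,320), (408,265) and (230,240). Both cameras agree the box is at about (0.559,0.329), yaw about 26.5°.

Call:
{"api": "carry_out", "payload": {
  "increments": "0 0.15 -1 0.2 0.4;0 0 -1 0 0.4;0 0 -1 0 0.4;0 0 -1 0 0.4;0 0 -1 0 0.4"
}}

```text
t: 7.97
eef_pos: [0.5586, 0.327, 0.0364]
eef_rot: [[-0.44, 0.898, -0.001], [0.898, 0.44, -0.001], [-0.0, -0.001, -1.0]]
force: [0.5, 0.1, -1.8]
width: 0.762
grip_force: 45.3
```

Call:
{"api": "carry_out", "payload": {
  "increments": "0 0 -0.8 0 0.4;0 0 -0.5 0 0.4;0 0 -0.2 0 0.4;0 0 -0.15 0 0.4;0 0 0 0 0.4"
}}

```text
t: 8.38
eef_pos: [0.5594, 0.3281, 0.0044]
eef_rot: [[-0.44, 0.898, -0.0], [0.898, 0.44, -0.0], [-0.0, -0.0, -1.0]]
force: [-0.1, -0.2, -0.5]
width: 0.76
grip_force: 45.3
```

Call:
{"api": "carry_out", "payload": {
  "increments": "0 0 -0.1 0 0.4;0 0 -0.1 0 0.4;0 0 0 0 0.4"
}}

```text
t: 8.63
eef_pos: [0.5596, 0.3285, 0.0007]
eef_rot: [[-0.441, 0.898, 0.001], [0.898, 0.441, 0.0], [-0.0, 0.001, -1.0]]
force: [-0.4, -0.5, -1.7]
width: 0.757
grip_force: 45.3
```

Call:
{"api": "carry_out", "payload": {
  "increments": "0 0 -0.1 0 0.4;0 0 -0.05 0 0.4;0 0 0 0 0.4"
}}

```text
t: 8.88
eef_pos: [0.5597, 0.3286, -0.0]
eef_rot: [[-0.441, 0.898, 0.001], [0.898, 0.441, 0.0], [-0.0, 0.001, -1.0]]
force: [-3.3, -1.7, 17.7]
width: 0.759
grip_force: 47.4
```

Contact. Release in place, then go up.

Call:
{"api": "carry_out", "payload": {
  "increments": "0 0 0.1 0 0.85;0 0 0.1 0 1;0 0 0 0 1;0 0 0 0 1;0 0 0.5 0 1"
}}

```text
t: 9.3
eef_pos: [0.5578, 0.3277, 0.0096]
eef_rot: [[-0.44, 0.898, -0.003], [0.898, 0.44, -0.001], [0.0, -0.003, -1.0]]
force: [-1.5, -0.9, -2.7]
width: 1.005
grip_force: 0.0
```

Call:
{"api": "carry_out", "payload": {
  "increments": "0 0 1 0 1;0 0 1 0 1;0 0 1 0 1;0 0 1 0 1;0 0 1 0 1"
}}

```text
t: 9.72
eef_pos: [0.5602, 0.3288, 0.1131]
eef_rot: [[-0.441, 0.898, 0.002], [0.898, 0.441, 0.001], [-0.0, 0.002, -1.0]]
force: [-0.0, -0.5, 0.3]
width: 0.995
grip_force: 0.0
```

Call:
{"api": "carry_out", "payload": {
  "increments": "-0.28 -1 0.3 0 1;-0.28 -1 0 0 1;-0.28 -1 0 0 1;-0.28 -1 0 0 1;-0.28 -1 0 0 1"
}}

```text
t: 10.13
eef_pos: [0.5321, 0.2279, 0.1183]
eef_rot: [[-0.441, 0.898, 0.003], [0.898, 0.441, 0.001], [-0.001, 0.003, -1.0]]
force: [0.2, -0.1, -0.0]
width: 0.999
grip_force: 0.0
```

Call:
{"api": "carry_out", "payload": {
  "increments": "-0.28 -1 0 0 1;-0.28 -1 0 0 1;-0.28 -1 0 0 1;-0.28 -1 0 0 1;-0.28 -1 0 0 1"
}}

```text
t: 10.55
eef_pos: [0.5042, 0.1276, 0.1182]
eef_rot: [[-0.441, 0.898, 0.003], [0.898, 0.441, 0.0], [-0.001, 0.002, -1.0]]
force: [-0.3, 0.2, -0.1]
width: 1.003
grip_force: 0.0
```

Run:
```python
from h import *
f=viewer.grab_frame("top"); save(f,"t2.png",(80,140,260,260),4); W=world(f)
for d in viewer.cut_out("tin_large",f)[:2]:
    print(d["confidence"],d["xy"],fit(f,d["pixels"],.028,W,.02))
for d in viewer.cut_out("box",f)[:1]: print(refine(f,"box",d["pixels"],(.559,.328,.46)))
print(read_state()["eef_pos"],((proj(f,[[.5596,.3286,.028]])-[80,140])*4))
```

```text
0.57 [109.1, 182.4] (array([0.561 , 0.3486]), array([561.3, 349.9]), array([23., 52.]), 85.0, 85)
(np.float64(0.5598), np.float64(0.3294), np.float64(24.8), np.float64(0.793))
[0.5039306  0.12749714 0.11803473] [[144.66336035 180.02801213]]
```

View pics/t2.png

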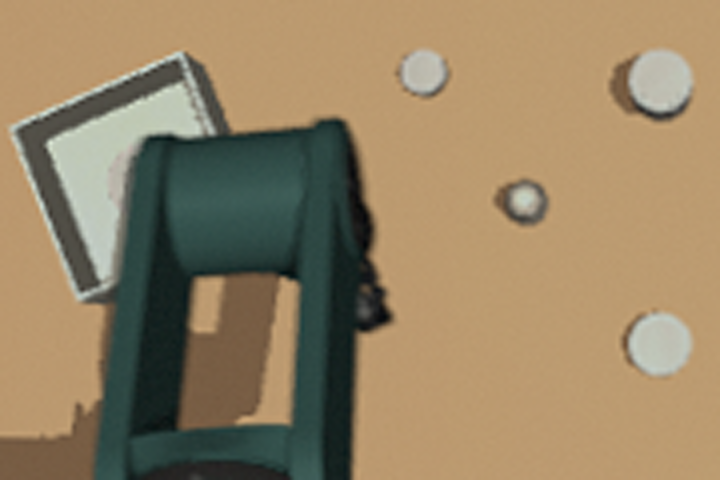

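The wrist hides most of the box; the tin edge shows at (120,175) on the box floor. I'll check again from over the medium tin.

Call:
{"api": "carry_out", "payload": {
  "increments": "-0.29 -1 0 0 1;-0.29 -1 0 0 1;-0.29 -1 0 0 1;-0.29 -1 0 0 1;-0.29 -1 0 0 1"
}}

```text
t: 11.12
eef_pos: [0.4755, 0.0283, 0.1179]
eef_rot: [[-0.441, 0.897, 0.002], [0.897, 0.441, 0.0], [-0.001, 0.002, -1.0]]
force: [0.3, -0.1, 0.5]
width: 0.995
grip_force: 0.0
```

Call:
{"api": "carry_out", "payload": {
  "increments": "-0.29 -1 0 0 1;-0.29 -1 0 0 1;-0.29 -1 0 0 1;-0.29 -1 0 0 1;-0.29 -1 0 0 1"
}}

```text
t: 11.53
eef_pos: [0.4466, -0.0722, 0.1179]
eef_rot: [[-0.441, 0.897, 0.002], [0.897, 0.441, -0.0], [-0.001, 0.002, -1.0]]
force: [-0.4, 0.3, -0.4]
width: 1.0
grip_force: 0.0
```

Call:
{"api": "carry_out", "payload": {
  "increments": "-0.29 -1 -0.5 0 1;-0.29 -1 -1 0 1;0 0 -1 0 1;0 0 -0.7 0 1;0 0 0 0 1"
}}

```text
t: 11.95
eef_pos: [0.4335, -0.1113, 0.0516]
eef_rot: [[-0.44, 0.898, -0.002], [0.898, 0.44, 0.001], [0.002, -0.001, -1.0]]
force: [0.0, 0.0, 0.3]
width: 1.0
grip_force: 0.0
```

Run:
```python
from h import *
f=viewer.grab_frame("top"); save(f,"t3.png",(80,150,155,225),8); W=world(f)
for d in viewer.cut_out("tin_large",f)[:3]: print(d["confidence"],d["xy"],fit(f,d["pixels"],.028,W,-.02))
for d in viewer.cut_out("box",f)[:1]: print("box",refine(f,"box",d["pixels"],(.559,.328,.46)))
print(read_state()["eef_pos"],((proj(f,[[.5596,.3286,.028],[.5596+.033,.3286,.028],[.5596,.3286+.033,.028]])-[80,150])*8))
f=viewer.grab_frame("side")
for d in viewer.cut_out("box",f)[:1]: print("box",refine(f,"box",d["pixels"],(.559,.328,.46)))
```

```text
0.87 [117.1, 181.3] (array([0.5586, 0.3269]), array([558.1, 325.9]), array([65., 70.]), 1.7, 328)
box (np.float64(0.559), np.float64(0.3294), np.float64(24.8), np.float64(0.191))
[ 0.43483124 -0.11151755  0.05386522] [[289.3267207  280.05602427]
 [293.67316707 203.0702125 ]
 [213.80955818 277.86726903]]
box (np.float64(0.5594), np.float64(0.3285), np.float64(24.4), np.float64(0.05))
```

View pics/t3.png

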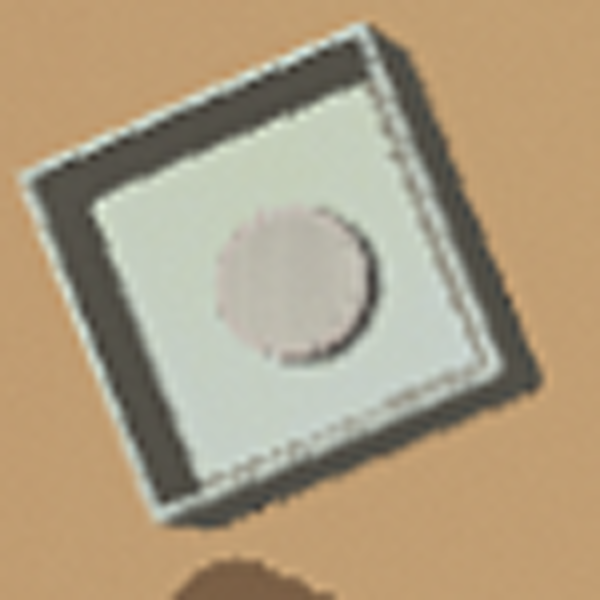

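Top crop: the large tin stands on the box floor with its top at (292,281), about 1 mm from where it was expected and well centred. Now grasping the medium tin at native (245,222). It is low and 52 mm wide; the tall one at (244,158) shows a long side.

Call:
{"api": "carry_out", "payload": {
  "increments": "0 -0.05 -0.8 0 1;0 0 -0.8 0 1;0 0 -0.6 0 1;0 0 -0.34 0 1;0 0 0 0 1"
}}

```text
t: 12.62
eef_pos: [0.4336, -0.1123, 0.0021]
eef_rot: [[-0.441, 0.898, -0.001], [0.898, 0.441, 0.0], [0.001, -0.001, -1.0]]
force: [0.2, 0.1, 0.7]
width: 1.0
grip_force: 0.0
```

Call:
{"api": "carry_out", "payload": {
  "increments": "0 0 0 0 0.6;0 0 0 0 0.5;0 0 0 0 0.3;0 0 0 0 0.3;0 0 0 0 0.3",
  "force": 30
}}

```text
t: 13.03
eef_pos: [0.4343, -0.1129, 0.0035]
eef_rot: [[-0.44, 0.898, 0.002], [0.898, 0.44, -0.001], [-0.001, 0.001, -1.0]]
force: [0.8, 0.5, 4.3]
width: 0.593
grip_force: 30.2
```

Run:
```python
from h import *
f=viewer.grab_frame("top")
q=np.array([[20,178],[365,28],[497,368],[160,521]])/8+[80,150]-.4
P=on_plane(f,q,.082); print(P.round(4),P.mean(0)); E=np.diff(np.vstack([P,P[:1]]),axis=0); print(np.degrees(np.arctan2(E[:,1],E[:,0]))%90,np.linalg.norm(E,axis=1))
```

```text
[[0.5949 0.4317]
 [0.6611 0.2888]
 [0.5221 0.226 ]
 [0.455  0.3635]] [0.55829619 0.32749854]
[24.86327802 24.30427478 26.01535588 25.98613108] [0.15745967 0.15258247 0.1529512  0.15568036]
```

Call:
{"api": "carry_out", "payload": {
  "increments": "0 0 0.6 0 0.3;0 0 1 0 0.3;0 0 1 0 0.3;0 0 1 0 0.3;0 0 1 0 0.3"
}}

```text
t: 13.5
eef_pos: [0.4335, -0.1126, 0.0959]
eef_rot: [[-0.44, 0.898, 0.0], [0.898, 0.44, -0.0], [-0.0, 0.0, -1.0]]
force: [0.3, 0.3, -2.0]
width: 0.594
grip_force: 31.9
```

Call:
{"api": "carry_out", "payload": {
  "increments": "0.28 1 1 0 0.3;0.28 1 0.6 0 0.3;0.28 1 0 0 0.3;0.28 1 0 0 0.3;0.28 1 0 0 0.3"
}}

```text
t: 13.92
eef_pos: [0.462, -0.0118, 0.1275]
eef_rot: [[-0.44, 0.898, 0.002], [0.898, 0.44, -0.0], [-0.001, 0.001, -1.0]]
force: [1.3, -0.3, -0.9]
width: 0.59
grip_force: 32.0
```

Call:
{"api": "carry_out", "payload": {
  "increments": "0.28 1 0 0 0.3;0.28 1 0 0 0.3;0.28 1 0 0 0.3;0.28 1 0 0 0.3;0.28 1 0 0 0.3"
}}

```text
t: 14.33
eef_pos: [0.4897, 0.0884, 0.127]
eef_rot: [[-0.441, 0.898, 0.0], [0.898, 0.441, -0.0], [-0.0, 0.0, -1.0]]
force: [-0.4, 0.0, -1.4]
width: 0.598
grip_force: 32.0
```

Call:
{"api": "carry_out", "payload": {
  "increments": "0.28 1 0 0 0.3;0.28 1 0 0 0.3;0.28 1 0 0 0.3;0.28 1 0 0 0.3;0.28 1 0 0 0.3"
}}

```text
t: 14.75
eef_pos: [0.5176, 0.1884, 0.127]
eef_rot: [[-0.441, 0.898, 0.0], [0.898, 0.441, 0.0], [-0.0, 0.0, -1.0]]
force: [0.5, 0.5, -1.0]
width: 0.592
grip_force: 32.0
```

Call:
{"api": "carry_out", "payload": {
  "increments": "0.28 1 0 0 0.3;0.28 1 0 0 0.3;0.28 1 0 0 0.3;0.28 1 0 0 0.3;0.28 1 0 0 0.3"
}}

```text
t: 15.17
eef_pos: [0.5456, 0.2883, 0.1269]
eef_rot: [[-0.441, 0.898, 0.0], [0.898, 0.441, 0.0], [-0.0, 0.0, -1.0]]
force: [-0.1, -0.1, -0.1]
width: 0.595
grip_force: 32.0
```

Call:
{"api": "carry_out", "payload": {
  "increments": "0.28 1 0 0 0.3;0.28 1 0 0 0.3;0 0 0 0 0.3;0 0 0 0 0.3;0 0 0 0 0.3"
}}

```text
t: 15.58
eef_pos: [0.5562, 0.3268, 0.1265]
eef_rot: [[-0.441, 0.898, -0.001], [0.898, 0.441, -0.001], [-0.0, -0.001, -1.0]]
force: [-1.0, -0.2, -1.3]
width: 0.592
grip_force: 32.0
```

Call:
{"api": "carry_out", "payload": {
  "increments": "0.12 0.05 -1 0 0.3;0 0 -1 0 0.3;0 0 -1 0 0.3;0 0 -1 0 0.3;0 0 -0.5 0 0.3"
}}

```text
t: 16.0
eef_pos: [0.5574, 0.3264, 0.0343]
eef_rot: [[-0.44, 0.898, -0.004], [0.898, 0.44, -0.002], [-0.0, -0.004, -1.0]]
force: [-0.9, 0.3, -1.2]
width: 0.591
grip_force: 32.0
```

Call:
{"api": "carry_out", "payload": {
  "increments": "0 0 -0.05 0 0.3;0 0 -0.1 0 0.3;0 0 0 0 0.3"
}}

```text
t: 16.25
eef_pos: [0.5598, 0.3282, 0.0342]
eef_rot: [[-0.44, 0.898, 0.001], [0.898, 0.44, 0.0], [-0.0, 0.001, -1.0]]
force: [0.5, 0.0, -0.5]
width: 0.595
grip_force: 32.0
```

Call:
{"api": "carry_out", "payload": {
  "increments": "0 0 -0.05 0 0.3;0 0 -0.05 0 0.3;0 0 0 0 0.3"
}}

```text
t: 16.5
eef_pos: [0.5597, 0.3286, 0.0322]
eef_rot: [[-0.441, 0.898, 0.001], [0.898, 0.441, 0.0], [-0.0, 0.001, -1.0]]
force: [-0.3, -0.1, -0.4]
width: 0.597
grip_force: 32.0
```

Call:
{"api": "carry_out", "payload": {
  "increments": "0 0 -0.05 0 0.3;0 0 -0.03 0 0.3;0 0 0 0 0.3"
}}

```text
t: 16.75
eef_pos: [0.5597, 0.3286, 0.0315]
eef_rot: [[-0.441, 0.898, 0.001], [0.898, 0.441, 0.0], [-0.0, 0.001, -1.0]]
force: [-2.6, -1.5, 8.6]
width: 0.593
grip_force: 33.0
```

Call:
{"api": "carry_out", "payload": {
  "increments": "0 0 0.05 0 0.75;0 0 0 0 0.9;0 0 0 0 0.9;0 0 0 0 0.9;0 0 0.5 0 0.9"
}}

```text
t: 17.17
eef_pos: [0.5577, 0.3277, 0.0392]
eef_rot: [[-0.441, 0.898, -0.004], [0.898, 0.441, -0.002], [0.0, -0.004, -1.0]]
force: [-0.3, -0.1, -0.6]
width: 0.899
grip_force: 0.0
```

Call:
{"api": "carry_out", "payload": {
  "increments": "0 0 1 0 1;0 0 1 0 1;0 0 1 0 1;0 0 1 0 1;0 0 0.2 0 1"
}}

```text
t: 17.58
eef_pos: [0.5614, 0.3294, 0.129]
eef_rot: [[-0.441, 0.898, 0.005], [0.898, 0.441, 0.002], [-0.0, 0.006, -1.0]]
force: [-0.0, 0.0, 0.0]
width: 0.999
grip_force: 0.0
```

Call:
{"api": "carry_out", "payload": {
  "increments": "0.42 -0.97 0 0 1;0.42 -0.97 0 0 1;0.42 -0.97 0 0 1;0.42 -0.97 0 0 1;0.42 -0.97 0 0 1"
}}

```text
t: 18.0
eef_pos: [0.6012, 0.2304, 0.1245]
eef_rot: [[-0.441, 0.898, -0.001], [0.898, 0.441, -0.0], [0.0, -0.001, -1.0]]
force: [0.2, -0.0, 0.5]
width: 1.002
grip_force: 0.0
```

Call:
{"api": "carry_out", "payload": {
  "increments": "0.42 -0.97 0 0 1;0.42 -0.97 0 0 1;0.42 -0.97 0 0 1;0.42 -0.97 0 0 1;0.42 -0.97 0 0 1"
}}

```text
t: 18.42
eef_pos: [0.6432, 0.1333, 0.1244]
eef_rot: [[-0.441, 0.898, -0.001], [0.898, 0.441, -0.0], [0.0, -0.001, -1.0]]
force: [0.7, 0.1, -0.2]
width: 1.0
grip_force: 0.0
```

Call:
{"api": "carry_out", "payload": {
  "increments": "0.42 -0.97 -0.5 0 1;0.42 -0.97 -0.8 0 1;0 0 -0.8 0 1;0 0 -0.8 0 1;0 0 -0.5 0 1"
}}

```text
t: 18.83
eef_pos: [0.6589, 0.0949, 0.0547]
eef_rot: [[-0.44, 0.898, -0.003], [0.898, 0.44, -0.0], [0.001, -0.003, -1.0]]
force: [-0.1, 0.1, -0.7]
width: 0.999
grip_force: 0.0
```

Run:
```python
from h import *
t=viewer.grab_frame("top"); s=viewer.grab_frame("side"); p=np.array(read_state()["eef_pos"]); print(p)
a=cv2.resize(t["pixels"][150:225,80:155],(400,400),interpolation=cv2.INTER_CUBIC)
b=cv2.resize(s["pixels"][100:180,190:270],(400,400),interpolation=cv2.INTER_CUBIC)
cv2.imwrite("pics/m4.png",np.hstack([a,b])[...,::-1])
print("medium top expected",((proj(t,[[.559,.328,.05]])-[80,150])*400/75).round(), "tip mid, small tin top in side",((proj(s,[p+[0,0,.013],[.6607,.095,.02]])-[190,100])*5).round())
for d in viewer.cut_out("tin_medium",t)[:2]: print(d["confidence"],d["xy"],refine(t,"tin_medium",d["pixels"],(.55,.32,0)))
for d in viewer.cut_out("tin_small",s)[:2]: print(d["confidence"],d["xy"],refine(s,"tin_small",d["pixels"],(.66,.095,0)))
```

```text
[0.65799401 0.09547307 0.05452587]
medium top expected [[184. 184.]] tip mid, small tin top in side [[274. 215.]
 [279. 275.]]
0.46 [115.1, 185.4] (np.float64(0.5619), np.float64(0.3367), np.float64(1.3), np.float64(0.056))
```

View pics/m4.png

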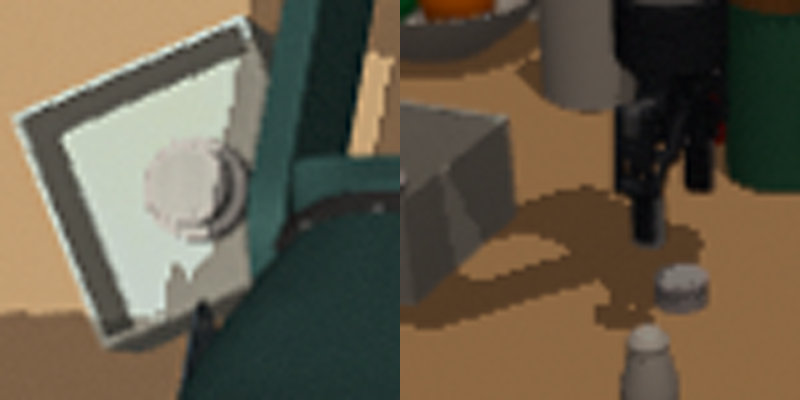

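Left half: the medium tin's top is at (183,185) against an expected (184,184), so it is centred on the large tin. Right half: the gripper is above the small tin at (283,273). Now grasping it.

Call:
{"api": "carry_out", "payload": {
  "increments": "0.03 -0.06 -0.8 0 1;0 0 -0.8 0 1;0 0 -0.6 0 1;0 0 -0.28 0 1;0 0 0 0 1"
}}

```text
t: 19.45
eef_pos: [0.6598, 0.0946, 0.0064]
eef_rot: [[-0.441, 0.898, -0.002], [0.898, 0.441, -0.0], [0.001, -0.002, -1.0]]
force: [0.0, 0.1, -0.3]
width: 1.0
grip_force: 0.0
```

Call:
{"api": "carry_out", "payload": {
  "increments": "0 0 0 0 0.5;0 0 0 0 0.35;0 0 0 0 0.2;0 0 0 0 0.2;0 0 0 0 0.2",
  "force": 25
}}

```text
t: 19.87
eef_pos: [0.6613, 0.0944, 0.0083]
eef_rot: [[-0.441, 0.898, 0.001], [0.898, 0.441, 0.0], [-0.001, 0.001, -1.0]]
force: [-0.6, 0.1, 4.9]
width: 0.426
grip_force: 24.7
```

Call:
{"api": "carry_out", "payload": {
  "increments": "0 0 0 0 0.2;0 0 0.3 0 0.2;0 0 1 0 0.2;0 0 1 0 0.2;0 0 1 0 0.2"
}}

```text
t: 20.28
eef_pos: [0.6601, 0.0943, 0.0738]
eef_rot: [[-0.441, 0.898, -0.001], [0.898, 0.441, -0.0], [0.0, -0.001, -1.0]]
force: [0.7, -0.4, -0.2]
width: 0.43
grip_force: 25.2
```

Call:
{"api": "carry_out", "payload": {
  "increments": "-0.42 0.98 1 0 0.2;-0.42 0.98 1 0 0.2;-0.42 0.98 1 0 0.2;-0.42 0.98 0.3 0 0.2;-0.42 0.98 0 0 0.2"
}}

```text
t: 20.7
eef_pos: [0.6198, 0.1935, 0.1422]
eef_rot: [[-0.44, 0.898, 0.004], [0.898, 0.44, 0.001], [-0.001, 0.004, -1.0]]
force: [-0.5, 0.3, -1.1]
width: 0.427
grip_force: 25.2
```

Call:
{"api": "carry_out", "payload": {
  "increments": "-0.42 0.98 0 0 0.2;-0.42 0.98 0 0 0.2;-0.42 0.98 0 0 0.2;-0.42 0.98 0 0 0.2;-0.42 0.98 0 0 0.2"
}}

```text
t: 21.12
eef_pos: [0.5759, 0.2912, 0.1394]
eef_rot: [[-0.441, 0.898, -0.0], [0.898, 0.441, -0.0], [0.0, -0.0, -1.0]]
force: [1.0, 0.6, 0.0]
width: 0.432
grip_force: 25.2
```

Call:
{"api": "carry_out", "payload": {
  "increments": "-0.42 0.98 0 0 0.2;-0.42 0.96 0 0 0.2;0 0 0 0 0.2;0 0 0 0 0.2;0 0 0 0 0.2"
}}

```text
t: 21.53
eef_pos: [0.5598, 0.3288, 0.1393]
eef_rot: [[-0.441, 0.898, -0.0], [0.898, 0.441, -0.001], [-0.001, -0.0, -1.0]]
force: [-0.3, -0.9, -0.1]
width: 0.431
grip_force: 25.2
```

Run:
```python
from h import *
t=viewer.grab_frame("top"); s=viewer.grab_frame("side"); print(read_state()["eef_pos"],read_state()["width"])
b=cv2.resize(s["pixels"][80:160,140:220],(560,560),interpolation=cv2.INTER_CUBIC)
cv2.imwrite("pics/s5.png",b[...,::-1])
```

```text
[0.5602227  0.3282824  0.13931481] 0.430877016874279
```

View pics/s5.png

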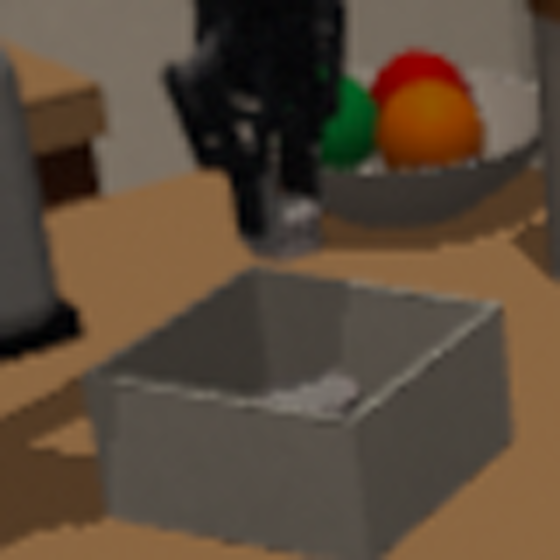

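The small tin is held level at (285,225), and the medium tin's top is visible at (320,390). Lowering.

Call:
{"api": "carry_out", "payload": {
  "increments": "-0.02 0 -1 0 0.2;0 0 -1 0 0.2;0 0 -1 0 0.2;0 0 -0.75 0 0.2;0 0 0 0 0.2"
}}

```text
t: 22.05
eef_pos: [0.5575, 0.327, 0.061]
eef_rot: [[-0.439, 0.898, -0.006], [0.898, 0.439, -0.003], [0.0, -0.006, -1.0]]
force: [-0.4, 0.2, -1.3]
width: 0.43
grip_force: 25.2
```

Call:
{"api": "carry_out", "payload": {
  "increments": "0 0 -0.1 0 0.2;0 0 -0.05 0 0.2;0 0 0 0 0.2"
}}

```text
t: 22.3
eef_pos: [0.5604, 0.3292, 0.0623]
eef_rot: [[-0.44, 0.898, 0.002], [0.898, 0.44, 0.001], [-0.0, 0.002, -1.0]]
force: [0.3, 0.2, -0.2]
width: 0.43
grip_force: 25.2
```

Call:
{"api": "carry_out", "payload": {
  "increments": "0 0 -0.05 0 0.2;0 0 0 0 0.2"
}}

```text
t: 22.47
eef_pos: [0.56, 0.3294, 0.0611]
eef_rot: [[-0.441, 0.898, 0.001], [0.898, 0.441, 0.001], [-0.0, 0.001, -1.0]]
force: [-0.3, -0.2, 0.4]
width: 0.43
grip_force: 25.2
```

Call:
{"api": "carry_out", "payload": {
  "increments": "0 0 -0.08 0 0.2;0 0 0 0 0.2"
}}

```text
t: 22.63
eef_pos: [0.5595, 0.3292, 0.0588]
eef_rot: [[-0.441, 0.898, 0.0], [0.898, 0.441, 0.0], [0.0, 0.0, -1.0]]
force: [-0.4, 0.8, -1.1]
width: 0.424
grip_force: 25.2
```

Call:
{"api": "carry_out", "payload": {
  "increments": "0 0 -0.06 0 0.2;0 0 0 0 0.2"
}}

```text
t: 22.8
eef_pos: [0.5595, 0.3293, 0.0582]
eef_rot: [[-0.441, 0.898, 0.0], [0.898, 0.441, 0.0], [0.0, 0.0, -1.0]]
force: [-1.6, -0.6, 6.5]
width: 0.426
grip_force: 25.7
```

Call:
{"api": "carry_out", "payload": {
  "increments": "0 0 0.05 0 0.55;0 0 0 0 0.7;0 0 0 0 0.8;0 0 0.3 0 0.8;0 0 1 0 0.8"
}}

```text
t: 23.22
eef_pos: [0.5571, 0.3281, 0.082]
eef_rot: [[-0.44, 0.898, -0.006], [0.898, 0.44, -0.003], [0.0, -0.006, -1.0]]
force: [0.4, -0.5, -0.2]
width: 0.8
grip_force: 0.0
```

Call:
{"api": "carry_out", "payload": {
  "increments": "0 0 1 0 0.8;0 0 1 0 0.8;-0.05 -0.5 1 0 0.8;-0.05 -1 0 -1 0.8;-0.05 -1 0 -1 0.8"
}}

```text
t: 23.63
eef_pos: [0.5577, 0.2797, 0.1467]
eef_rot: [[-0.241, 0.97, 0.004], [0.971, 0.241, 0.001], [0.0, 0.004, -1.0]]
force: [-0.0, -0.7, -0.5]
width: 0.802
grip_force: 0.0
```

Call:
{"api": "carry_out", "payload": {
  "increments": "-0.05 -1 0 -1 0.8;-0.05 -1 0 -1 0.8;-0.05 -1 0 -1 0.8;-0.05 -1 0 -1 0.8;-0.05 -1 0 -1 0.8"
}}

```text
t: 24.05
eef_pos: [0.5514, 0.1783, 0.1449]
eef_rot: [[0.278, 0.961, 0.0], [0.961, -0.278, 0.0], [0.0, 0.0, -1.0]]
force: [-0.6, 0.1, 0.4]
width: 0.802
grip_force: 0.0
```

Call:
{"api": "carry_out", "payload": {
  "increments": "-0.05 -1 0 -1 0.8;-0.05 -1 0 -1 0.8;-0.05 -1 0 -1 0.8;-0.05 -1 0 -1 0.8;-0.05 -1 0 -1 0.8"
}}

```text
t: 24.47
eef_pos: [0.5464, 0.0782, 0.1449]
eef_rot: [[0.721, 0.693, 0.0], [0.693, -0.721, 0.0], [0.0, 0.0, -1.0]]
force: [0.4, -0.4, -0.6]
width: 0.798
grip_force: 0.0
```

Call:
{"api": "carry_out", "payload": {
  "increments": "-0.05 -1 0 -1 0.8;-0.05 -1 0 -1 0.8;-0.05 -1 0 -1 0.8;-0.05 -1 0 -1 0.8;-0.05 -1 0 -1 0.8"
}}

```text
t: 24.88
eef_pos: [0.5414, -0.0219, 0.1449]
eef_rot: [[0.971, 0.239, 0.0], [0.239, -0.971, 0.0], [0.0, 0.0, -1.0]]
force: [0.2, -0.5, -0.2]
width: 0.799
grip_force: 0.0
```

Call:
{"api": "carry_out", "payload": {
  "increments": "-0.05 -1 0 -0.3 0.8;-0.05 -1 0 0 0.8;-0.05 -1 0 0 0.8;-0.05 -1 0 0 0.8;-0.05 -1 0 0 0.8"
}}

```text
t: 25.3
eef_pos: [0.5363, -0.1218, 0.1449]
eef_rot: [[0.977, 0.214, 0.0], [0.214, -0.977, 0.0], [0.0, 0.0, -1.0]]
force: [0.2, 0.5, -0.4]
width: 0.804
grip_force: 0.0
```

Call:
{"api": "carry_out", "payload": {
  "increments": "-0.05 -1 0 0 0.8;-0.05 -1 0 0 0.8;-0.05 -1 0 0 0.8;-0.05 -1 0 0 0.8;0 0 0 0 0.8"
}}

```text
t: 25.72
eef_pos: [0.533, -0.2045, 0.145]
eef_rot: [[0.977, 0.212, 0.001], [0.212, -0.977, -0.002], [0.001, 0.002, -1.0]]
force: [0.1, -0.5, 0.3]
width: 0.798
grip_force: 0.0
```

Run:
```python
from h import *
t=viewer.grab_frame("top"); s=viewer.grab_frame("side"); st=read_state(); print(st["eef_pos"],st["eef_rot"],st["joints"])
a=cv2.resize(t["pixels"][150:225,80:155],(400,400),interpolation=cv2.INTER_CUBIC)
b=cv2.resize(s["pixels"][180:270,250:340],(400,400),interpolation=cv2.INTER_CUBIC)
cv2.imwrite("pics/l6.png",np.hstack([a,b])[...,::-1])
print("small top expected",((proj(t,[[.559,.328,.07],[.559,.328,.05]])-[80,150])*400/75).round())
print("handle expected",((proj(s,[[.5263-.034,-.319-.0075,.04],[.5263+.034,-.319+.0075,.04]])-[250,180])*400/90).round())
for f in(t,s):
  for d in viewer.cut_out("lid",f)[:3]:
    if np.linalg.norm(d["xy"]-proj(f,[.526,-.319,.02])[0])<20: print(refine(f,"lid",d["pixels"],(.526,-.319,.213)))
for d in viewer.cut_out("box",t)[:1]: print(refine(t,"box",d["pixels"],(.559,.328,.44)))
```

```text
[ 0.53238009 -0.20132297  0.14467343] [[ 9.77261819e-01  2.12036090e-01  1.84198748e-04]
 [ 2.12036026e-01 -9.77261799e-01  3.15580275e-04]
 [ 2.46924808e-04 -2.69347782e-04 -9.99999933e-01]] [-2.76810833e+01  2.33260335e+01  9.60159728e+01  2.39929613e-02
  6.06570496e+01  5.00654618e+01]
small top expected [[175. 181.]
 [184. 184.]]
handle expected [[263. 208.]
 [317. 145.]]
(np.float64(0.5264), np.float64(-0.3202), np.float64(10.7), np.float64(0.921))
(np.float64(0.5255), np.float64(-0.3197), np.float64(12.3), np.float64(0.049))
(np.float64(0.5587), np.float64(0.33), np.float64(25.6), np.float64(0.204))
```

View pics/l6.png

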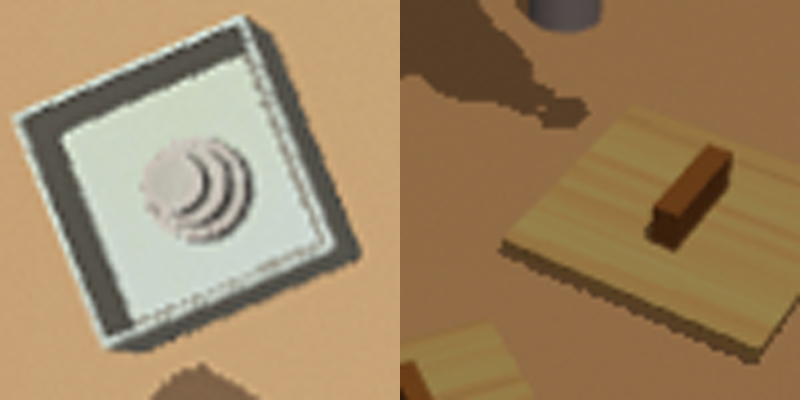

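Left half: the three-tin stack is concentric and centred, small tin top at (175,182) as expected. Right half: the lid handle runs from (265,204) to (322,151), matching the estimate within about 1 mm.

Call:
{"api": "carry_out", "payload": {
  "increments": "-0.06 -1 0 0 0.6;-0.06 -1 -0.5 0 0.6;-0.06 -1 -0.5 0 0.6;-0.06 -1 -1 0 0.6;-0.06 -1 -1 0 0.6"
}}

```text
t: 26.38
eef_pos: [0.5273, -0.301, 0.0847]
eef_rot: [[0.977, 0.215, 0.002], [0.215, -0.977, -0.001], [0.001, 0.001, -1.0]]
force: [-0.2, -0.6, 0.8]
width: 0.598
grip_force: 0.0
```

Call:
{"api": "carry_out", "payload": {
  "increments": "-0.03 -0.9 -0.5 0 0.6;0 0 -1 0 0.6;0 0 -1 0 0.6;0 0 -0.5 0 0.6;0 0 -0.1 0 0.6"
}}

```text
t: 26.8
eef_pos: [0.5246, -0.3174, 0.0205]
eef_rot: [[0.977, 0.214, -0.003], [0.214, -0.977, 0.003], [-0.003, -0.003, -1.0]]
force: [0.2, 0.9, -0.9]
width: 0.601
grip_force: 0.0
```

Run:
```python
from h import *
t=viewer.grab_frame("top"); s=viewer.grab_frame("side"); st=read_state(); print(st["eef_pos"],st["force"])
b=cv2.resize(s["pixels"][170:260,260:350],(500,500),interpolation=cv2.INTER_CUBIC)
cv2.imwrite("pics/l7.png",b[...,::-1])
```

```text
[ 0.52586023 -0.31825522  0.02239507] [0.31735389 0.76819622 0.19683194]
```

View pics/l7.png

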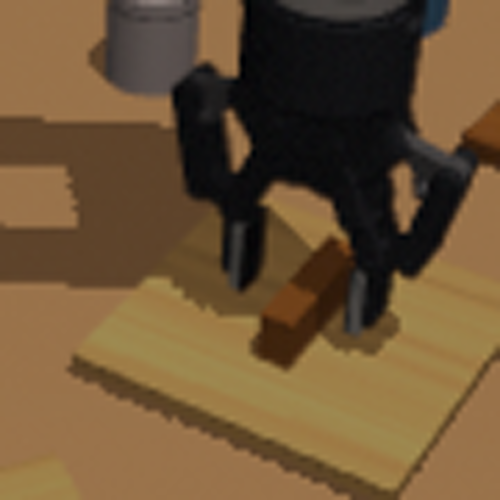

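The fingers stand either side of the handle, at (240,270) and (360,310). Closing.

Call:
{"api": "carry_out", "payload": {
  "increments": "0 0 0 0 0.4;0 0 0 0 0.2;0 0 0 0 0.05;0 0 0 0 0.05;0 0 0 0 0.05",
  "force": 70
}}

```text
t: 27.32
eef_pos: [0.5269, -0.3195, 0.024]
eef_rot: [[0.977, 0.214, 0.002], [0.214, -0.977, -0.002], [0.002, 0.002, -1.0]]
force: [-0.5, 0.3, 6.1]
width: 0.167
grip_force: 70.3
```

Call:
{"api": "carry_out", "payload": {
  "increments": "0 0 0 0 0.05;0 0 0 0 0.05;0 0 0.4 0 0.05;0 0 1 0 0.05;0 0 1 0 0.05"
}}

```text
t: 27.73
eef_pos: [0.5247, -0.3179, 0.0705]
eef_rot: [[0.977, 0.214, -0.002], [0.214, -0.977, 0.002], [-0.002, -0.002, -1.0]]
force: [-0.2, -0.9, -1.9]
width: 0.168
grip_force: 69.1
```

Call:
{"api": "carry_out", "payload": {
  "increments": "0 0 1 0 0.05;0 0 1 0 0.05;0 0.5 1 0 0.05;0.05 1 1 0.5 0.05;0.05 1 0.3 0.5 0.05"
}}

```text
t: 28.15
eef_pos: [0.5291, -0.2697, 0.16]
eef_rot: [[0.949, 0.316, 0.004], [0.316, -0.949, -0.003], [0.003, 0.004, -1.0]]
force: [1.3, 0.4, -1.8]
width: 0.165
grip_force: 69.4
```

Call:
{"api": "carry_out", "payload": {
  "increments": "0.05 1 0 0.5 0.05;0.05 1 0 0.5 0.05;0.05 1 0 0.2 0.05;0.05 1 0 0 0.05;0.05 1 0 0 0.05"
}}

```text
t: 28.57
eef_pos: [0.5323, -0.1676, 0.1569]
eef_rot: [[0.902, 0.431, -0.0], [0.431, -0.902, 0.0], [-0.0, -0.0, -1.0]]
force: [0.3, 1.5, -2.0]
width: 0.164
grip_force: 69.3
```

Call:
{"api": "carry_out", "payload": {
  "increments": "0.05 1 0 0 0.05;0.05 1 0 0 0.05;0.05 1 0 0 0.05;0.05 1 0 0 0.05;0.05 1 0 0 0.05"
}}

```text
t: 28.98
eef_pos: [0.5372, -0.0677, 0.1568]
eef_rot: [[0.902, 0.431, -0.001], [0.431, -0.902, 0.0], [-0.0, -0.0, -1.0]]
force: [0.5, -0.1, -1.9]
width: 0.17
grip_force: 69.3
```

Call:
{"api": "carry_out", "payload": {
  "increments": "0.05 1 0 0 0.05;0.05 1 0 0 0.05;0.05 1 0 0 0.05;0.05 1 0 0 0.05;0.05 1 0 0 0.05"
}}

```text
t: 29.4
eef_pos: [0.5422, 0.0322, 0.1568]
eef_rot: [[0.902, 0.431, -0.0], [0.431, -0.902, 0.0], [-0.0, -0.0, -1.0]]
force: [0.2, -0.0, -3.0]
width: 0.163
grip_force: 69.3
```

Call:
{"api": "carry_out", "payload": {
  "increments": "0.05 1 0 0 0.05;0.05 1 0 0 0.05;0.05 1 0 0 0.05;0.05 1 0 0 0.05;0.05 1 0 0 0.05"
}}

```text
t: 29.82
eef_pos: [0.5472, 0.1321, 0.1568]
eef_rot: [[0.902, 0.431, -0.001], [0.431, -0.902, 0.0], [-0.001, -0.0, -1.0]]
force: [-0.3, -0.6, -3.1]
width: 0.165
grip_force: 69.3
```

Call:
{"api": "carry_out", "payload": {
  "increments": "0.05 1 0 0 0.05;0.05 1 0 0 0.05;0.05 1 0 0 0.05;0.05 1 0 0 0.05;0.05 1 0 0 0.05"
}}

```text
t: 30.23
eef_pos: [0.5522, 0.2321, 0.1568]
eef_rot: [[0.902, 0.431, -0.001], [0.431, -0.902, -0.0], [-0.001, -0.0, -1.0]]
force: [0.4, 0.5, -2.7]
width: 0.169
grip_force: 69.3
```

Call:
{"api": "carry_out", "payload": {
  "increments": "0.05 1 0 0 0.05;0.05 1 0 0 0.05;0.05 0.8 0 0 0.05;0.05 0.5 0 0 0.05;0 0 0 0 0.05"
}}

```text
t: 30.65
eef_pos: [0.5569, 0.299, 0.1566]
eef_rot: [[0.902, 0.433, 0.0], [0.433, -0.902, 0.001], [0.001, -0.001, -1.0]]
force: [0.7, -1.0, -3.0]
width: 0.169
grip_force: 69.2
```

Call:
{"api": "carry_out", "payload": {
  "increments": "0 0 0 0 0.05;0 0 0 0 0.05;0 0 0 0 0.05"
}}

```text
t: 30.9
eef_pos: [0.5567, 0.296, 0.1564]
eef_rot: [[0.903, 0.43, -0.001], [0.43, -0.903, -0.001], [-0.001, 0.0, -1.0]]
force: [-0.2, 0.6, -3.2]
width: 0.163
grip_force: 69.2
```

Call:
{"api": "carry_out", "payload": {
  "increments": "0.06 0.8 0 0 0.05;0.06 0.82 0 0 0.05;0 0 -0.6 0 0.05;0 0 -0.6 0 0.05;0 0 0 0 0.05"
}}

```text
t: 31.32
eef_pos: [0.5571, 0.329, 0.1291]
eef_rot: [[0.902, 0.432, -0.005], [0.432, -0.902, -0.002], [-0.005, 0.0, -1.0]]
force: [-1.2, -0.1, -3.6]
width: 0.169
grip_force: 69.2
```

Run:
```python
from h import *
s=viewer.grab_frame("side"); t=viewer.grab_frame("top"); st=read_state(); z=st["eef_pos"][2]-.024; print(st["eef_pos"],z)
a=cv2.resize(t["pixels"][145:225,75:155],(400,400),interpolation=cv2.INTER_CUBIC)
b=cv2.resize(s["pixels"][90:170,140:220],(400,400),interpolation=cv2.INTER_CUBIC)
cv2.imwrite("pics/l8.png",np.hstack([a,b])[...,::-1])
SH["lid"]=SH["lid"]+[0,0,z]
for f in(s,t):
  for d in viewer.cut_out("lid",f)[:3]:
    if np.linalg.norm(d["xy"]-proj(f,[.559,.328,z])[0])<25: print(d["confidence"],d["xy"],d["pixels"].sum(),refine(f,"lid",d["pixels"],(.559,.3285,.44)))
R=np.array([[.902,.431,0],[-.431,.902,0],[0,0,1]]); c=[.559,.3285,0]
for zz in (z+.006,z+.014): print("lid",((proj(s,sq(.158,zz)@R+c)-[140,90])*5).round().tolist(),((proj(t,sq(.158,zz)@R+c)-[75,145])*5).round().tolist())
print("rim",((proj(s,sq(.158,.082)@R+c)-[140,90])*5).round().tolist())
```

```text
[0.55805227 0.32897249 0.13098035] 0.106980346685737
0.82 [175.5, 123.3] 737 (np.float64(0.5521), np.float64(0.3255), np.float64(26.0), np.float64(0.195))
0.71 [116.3, 186.8] 1292 (np.float64(0.5571), np.float64(0.326), np.float64(28.0), np.float64(0.861))
lid [[246.0, 207.0], [49.0, 175.0], [354.0, 125.0], [171.0, 99.0]] [[327.0, 250.0], [105.0, 349.0], [235.0, 27.0], [16.0, 126.0]]
lid [[245.0, 196.0], [47.0, 165.0], [353.0, 115.0], [169.0, 89.0]] [[324.0, 249.0], [101.0, 348.0], [232.0, 25.0], [12.0, 124.0]]
rim [[251.0, 249.0], [57.0, 216.0], [357.0, 164.0], [176.0, 137.0]]
```

View pics/l8.png

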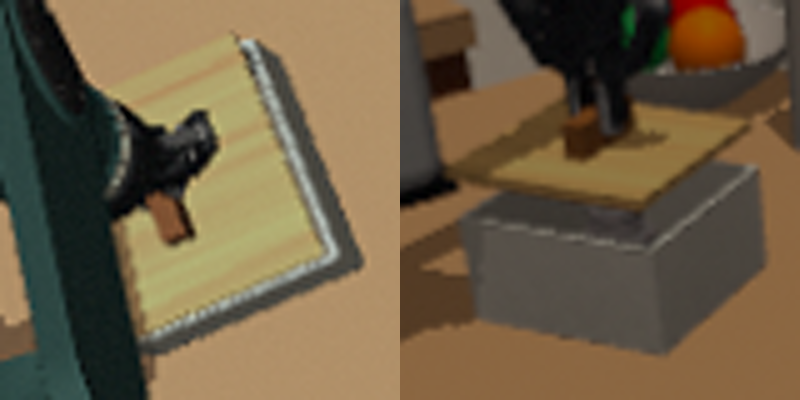

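Left half (top): lid plate corner at (322,250), box rim just outside it. Right half (side): lid level above the rim, near corner at (245,200), about 2 mm to the left of the ideal. I'll refit using only the parts of the outline that aren't hidden.

Run:
```python
from h import *
for k in range(1):
  s=viewer.grab_frame("side"); t=viewer.grab_frame("top"); st=read_state(); z=st["eef_pos"][2]-.024; print(np.round(st["eef_pos"],4))
  base=SH["lid"].copy(); SH["lid"]=base+[0,0,z]
  for n,f in(("side",s),("top",t)):
    hsv=cv2.cvtColor(f["pixels"],cv2.COLOR_RGB2HSV); roi=np.zeros((384,512),bool)
    if n=="side": roi[100:140,140:215]=1; roi[:117,166:192]=0
    else: roi[140:225,106:150]=1
    for d in viewer.cut_out("lid",f)[:3]:
      if np.linalg.norm(d["xy"]-proj(f,[.559,.328,z])[0])>25: continue
      yel=(hsv[...,0]>19)&(hsv[...,0]<32)&(hsv[...,1]>90)
      for nm,m in(("net",d["pixels"]),):
        def cost(q): 
          i=sil(f,"lid",.559+q[0]/1000,.3285+q[1]/1000,.445+q[2]/50); w=i*(1-m)
          core=cv2.erode((i>.99).astype(np.uint8),np.ones((7,7)))>0
          return (np.abs(i-m)*(roi&~core)).sum()
        best=min((minimize(cost,x0,method="Nelder-Mead",options=dict(initial_simplex=np.array(x0)+[[-4,-4,-1],[5,-3,1],[-2,5,1],[2,2,-2]])) for x0 in([0,0,0],[-3,0,0],[0,3,0])),key=lambda r:r.fun)
        print(n,nm,"offset mm",best.x[:2].round(1),"yaw",np.degrees(.445+best.x[2]/50).round(1),best.fun.round(1))
    for d in viewer.cut_out("box",f)[:1]: print(" box conf",d["confidence"],d["pixels"].sum())
```

```text
[0.5596 0.3294 0.1329]
side net offset mm [-1.3  1.6] yaw 24.0 52.0
 box conf 0.91 1596
top net offset mm [-0.3  4.8] yaw 24.6 33.4
 box conf 0.71 500
```

The lid is within about 2 mm of the box centre; clearance is 5 mm. Lowering with force checks.

Call:
{"api": "carry_out", "payload": {
  "increments": "0 -0.05 -0.3 0 0.05;0 0 -0.4 0 0.05;0 0 -0.3 0 0.05;0 0 0 0 0.05;0 0 0 0 0.05"
}}

```text
t: 32.23
eef_pos: [0.5585, 0.3282, 0.1114]
eef_rot: [[0.902, 0.431, -0.002], [0.431, -0.902, -0.001], [-0.002, -0.0, -1.0]]
force: [0.1, 0.3, -2.8]
width: 0.167
grip_force: 69.2
```

Call:
{"api": "carry_out", "payload": {
  "increments": "0 0 -0.15 0 0.05;0 0 -0.15 0 0.05;0 0 0 0 0.05"
}}

```text
t: 32.48
eef_pos: [0.559, 0.3285, 0.1059]
eef_rot: [[0.902, 0.431, -0.001], [0.431, -0.902, -0.0], [-0.001, -0.0, -1.0]]
force: [-0.5, 0.5, -2.4]
width: 0.166
grip_force: 69.2
```

Call:
{"api": "carry_out", "payload": {
  "increments": "0 0 -0.1 0 0.05;0 0 -0.1 0 0.05;0 0 0 0 0.05"
}}

```text
t: 32.73
eef_pos: [0.559, 0.3285, 0.1021]
eef_rot: [[0.902, 0.431, -0.0], [0.431, -0.902, -0.0], [-0.0, -0.0, -1.0]]
force: [0.3, -0.2, -2.7]
width: 0.168
grip_force: 69.2
```

Call:
{"api": "carry_out", "payload": {
  "increments": "0 0 -0.05 0 0.05;0 0 -0.05 0 0.05;0 0 0 0 0.05"
}}

```text
t: 32.98
eef_pos: [0.5592, 0.3285, 0.1003]
eef_rot: [[0.902, 0.431, -0.0], [0.431, -0.902, 0.0], [-0.0, -0.0, -1.0]]
force: [-0.4, 0.2, -3.3]
width: 0.165
grip_force: 69.2
```

Call:
{"api": "carry_out", "payload": {
  "increments": "0 0 -0.04 0 0.05;0 0 0 0 0.05"
}}

```text
t: 33.15
eef_pos: [0.5593, 0.3286, 0.1001]
eef_rot: [[0.902, 0.431, 0.0], [0.431, -0.902, 0.0], [0.0, -0.0, -1.0]]
force: [-1.4, 0.4, 0.8]
width: 0.165
grip_force: 69.6
```

Contact at the expected height. Release and retreat.

Call:
{"api": "carry_out", "payload": {
  "increments": "0 0 -0.02 0 0.2;0 0 0 0 0.4;0 0 0 0 0.6;0 0 0 0 0.6;0 0 0.5 0 0.6"
}}

```text
t: 33.57
eef_pos: [0.558, 0.328, 0.1078]
eef_rot: [[0.902, 0.431, -0.003], [0.431, -0.902, -0.001], [-0.003, -0.0, -1.0]]
force: [0.7, 0.6, 0.5]
width: 0.6
grip_force: 0.0
```

Call:
{"api": "carry_out", "payload": {
  "increments": "0 0 1 0 0.6;0 0 1 0 0.6;0 0 1 0 0.6;0 0 1 0 0.6;-0.5 -1 0.5 0 0.6"
}}

```text
t: 33.98
eef_pos: [0.5525, 0.3118, 0.2032]
eef_rot: [[0.902, 0.432, 0.007], [0.432, -0.902, 0.004], [0.008, -0.001, -1.0]]
force: [0.8, 0.0, 0.5]
width: 0.604
grip_force: 0.0
```

Call:
{"api": "carry_out", "payload": {
  "increments": "-0.5 -1 0 0 0.6;-0.5 -1 0 0 0.6;-0.5 -1 0 0 0.6;-0.5 -1 0 0 0.6;-0.5 -1 0 0 0.6"
}}

```text
t: 34.4
eef_pos: [0.4988, 0.2078, 0.2002]
eef_rot: [[0.902, 0.431, 0.001], [0.431, -0.902, 0.0], [0.001, 0.0, -1.0]]
force: [0.5, 0.0, 1.0]
width: 0.598
grip_force: 0.0
```

Call:
{"api": "carry_out", "payload": {
  "increments": "0 -1 0 0 0.6;0 -1 0 0 0.6;0 -1 0 0 0.6;0 -1 0 0 0.6;0 -1 0 0 0.6"
}}

```text
t: 34.82
eef_pos: [0.4994, 0.1077, 0.2002]
eef_rot: [[0.902, 0.431, 0.001], [0.431, -0.902, 0.0], [0.001, 0.0, -1.0]]
force: [0.3, 0.1, 0.9]
width: 0.6
grip_force: 0.0
```

Call:
{"api": "carry_out", "payload": {
  "increments": "0 -1 0 0 0.6;0 -1 0 0 0.6;0 -1 0 0 0.6;0 0 0 0 0.6;0 0 0 0 0.6"
}}

```text
t: 35.23
eef_pos: [0.4995, 0.048, 0.2]
eef_rot: [[0.903, 0.429, 0.001], [0.429, -0.903, 0.0], [0.001, 0.0, -1.0]]
force: [-0.4, -0.9, -0.2]
width: 0.597
grip_force: 0.0
```

Run:
```python
from h import *
s=viewer.grab_frame("side"); t=viewer.grab_frame("top"); st=read_state(); print(st["t"],st["eef_pos"],st["force"])
a=cv2.resize(t["pixels"][145:225,75:155],(400,400),interpolation=cv2.INTER_CUBIC)
b=cv2.resize(s["pixels"][90:170,140:220],(400,400),interpolation=cv2.INTER_CUBIC)
cv2.imwrite("pics/l9.png",np.hstack([a,b])[...,::-1])
SH["lid"]=SH["lid"]+[0,0,.076]
for n,f in(("side",s),("top",t)):
  W=world(f)
  for d in viewer.cut_out("lid",f)[:3]:
    if np.linalg.norm(d["xy"]-proj(f,[.559,.328,.08])[0])<25:
      P=W[d["pixels"]];P=P[np.isfinite(P[:,2])];P=P[np.abs(P[:,2]-.09)<.012]; A=np.c_[P[:,:2]-[.559,.3285],np.ones(len(P))]
      c=np.linalg.lstsq(A,P[:,2],rcond=None)[0]
      print(n,refine(f,"lid",d["pixels"],(.559,.3285,.44)),"plane tilt,z",c.round(4))
  for nm in("tin_tall","shaker","jar"): print(nm,[(round(d["confidence"],2),np.round(d["xy"])) for d in viewer.spot_in(nm,f)[:1]])
```

```text
35.3333 [0.4993762  0.04910864 0.19973971] [0.21358849 0.92705208 0.97188639]
side (np.float64(0.5599), np.float64(0.3292), np.float64(23.9), np.float64(0.118)) plane tilt,z [0.0047 0.0087 0.0904]
tin_tall [(0.88, array([286., 176.]))]
shaker [(0.76, array([236., 173.]))]
jar [(0.56, array([290., 156.]))]
top (np.float64(0.5598), np.float64(0.3312), np.float64(26.0), np.float64(0.044)) plane tilt,z [0.0005 0.0022 0.0905]
tin_tall [(0.51, array([246., 156.]))]
shaker [(0.56, array([215., 184.]))]
jar [(0.47, array([215., 128.]))]
```

View pics/l9.png

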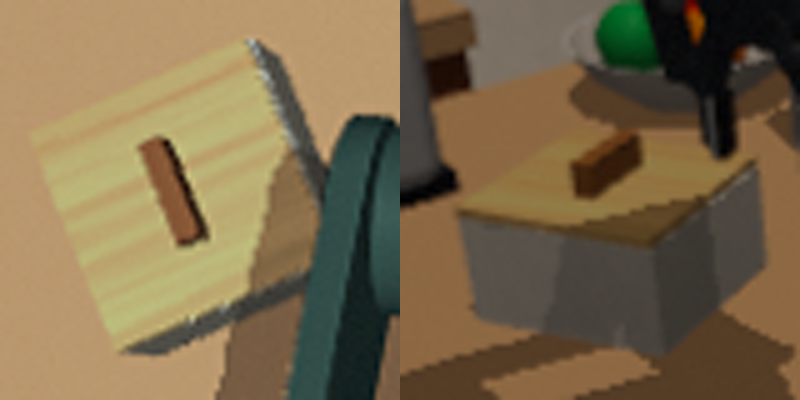

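The lid is flush all round: corners at (460,212), (655,243) and (755,160) in the side half, plane at z = 0.0905 m (0.090 expected), level. The tall tin, shaker and jar haven't moved. Handing in.

```bash
python3 -c "
from h import *
print(env.sign_off())"
```

```text
the job is handed in; nothing more can be done
None
```

I handed the job in at about 35 s of the 106 s allowed: the large, low medium and small tins stand centred in the box with the largest lid seated level, and the tall tin, shaker and jar were not moved. The hand-in gave no verdict, so this rests on the last camera checks.

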